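# Seat the stuck plug in the packing column

### The arm

A 6-joint arm with a two-finger parallel gripper is mounted at the origin on a cart in front of the work surface, level with it; the furniture and walls round the work are solid. World frame = base frame: x ahead of the robot, y to its left, z up, the work surface at z = 0. Lengths are in m, angles in rad, forces in N, time in s.
With the tool pointing down it reaches from about 0.4 to 0.925 m from the base axis. Payload 12.5 kg.
Tool frame: the origin (TCP) lies between the finger pads; the fingertips stand 17 mm ahead of it and the grasp point (between the pads) lies 2 mm behind it; z points along the fingers, y is the line along which they close (so a half turn about z gives the same grasp; the last joint's range is limited). The gripper opens to 95 mm and grips with 3 to 60 N. Pads are 20 mm wide; open, the fingers measure 119 mm over their backs; the gripper's body (75 mm by 180 mm) begins 59 mm behind the grasp point.
Start: joints at [-1.256, 0.491, 1.559, -0, 1.092, -0.106], TCP at [0.255, -0.57, 0.232] pointing down, gripper open.
Joint ranges: [-3.1, 3.1], [-0.84, 2.19], [0.05, 2.79], [-1.13, 4.28], [0.06, 2.93], [-2.69, 2.69]. Speed limits (rad/s): [2.22, 2.22, 2.79, 3.14, 3.14, 3.14].

### API

Orientations are given as a unit quaternion [w, x, y, z].
In Python, from station import status, get_image, arm gives the robot as it stands.
- The arm moves only by the shell command python3 -m jog 'ROWS' [OPENING] [FORCE]. ROWS is JSON, a list of rows, each a list of 4 numbers: the shift along the tool's x, y, z in cm, then the turn about the tool's z in degrees. A call has 1 to 12 rows; each row is the pose to reach, as a shift and turn from the pose commanded when the call began, along the tool's axes at that moment; what a row does not reach only later rows make up. A row lasts 1/10 s, in which the tool goes at most 50 mm and 8.59 degrees, less where a joint would pass 70% of its speed; a pose out of reach is approached as far as the arm can. A call with a gripper value outside its range is refused whole. OPENING is the closure, from -1 (fully open) to 1 (shut), set as the call begins (- or left out, the last holds). The fingers move at their own pace and stop on an object; FORCE is the grip in N (left out, the last holds). Time passes only in rows, so rows that repeat a pose let the fingers close. It gives the time, the measured TCP pose, the force, the opening and the grip force at its end, in the units of the state.
- status.get_obs(): the state, without advancing time (a new reading comes with each control period).
- get_image(name): name is "scene" or "top"; returns a dict with "img" (420x560x3 uint8, red, green, blue), "depth" (420x560 float32, m along the optical axis (not along the pixel's ray), 0 where there is no reading), "fx", "fy", "cx", "cy" (pixels), "cam_to_world" (4x4, takes a point from camera to world coordinates). Camera axes: x right, y down, z forward; pixel columns grow to the right and rows downward; lengths in m; the calibration is good to about 2 mm. A picture is of the moment at which its call begins.
- arm.finish_job(): hands the job in; it is judged then, once.
The state is a dict: "clock": time; "joints": joint angles; "joint_vel": joint speeds; "joint_torque": joint torques, N m; "eef_pos": TCP position; "eef_rot": TCP orientation; "contact_force": force on the tool from outside, world axes, zero at the start; "wrist_torque": the same for the moment, N m; "grip_width": finger opening in m; "finger_force": force on a finger pad.
Only numpy, scipy, OpenCV 4.12 (cv2) and the standard library are available. Lean on these libraries where they do the work, as an engineer would, in place of code of your own. Each camera call takes 0.05 s, during which the arm holds its last target. There are 200 camera calls.

### The job

In one of the two clear columns the dark filter plug is stuck partway down. Take the tamping rod out of its stand, push that plug down with the rod until it has bottomed out firmly, then stand the rod back in its stand and let go.

Things in the scene. Friction and masses are not known exactly. Their poses are not given: they have to be found in the camera images.
- column: Clear upright column with the stuck plug, fixed. Origin: centre of its underside on the worktop, z up. Foot 72 mm wide; bore 30 mm, wall 3; inner floor 16 mm above the origin; at 74 mm the bore flares to a funnel, 54 mm wide at the rim, 90 mm up. An identical column nearby has its plug already on the floor: needs nothing. Columns and stand may have swapped places.
- filter_plug (a joint): Slide of the dark plug (29 mm wide, 12 high, flat top) down the bore, in m. At 0 its top is 68 mm above the column's origin; at 0.040 it has bottomed out, top at 28 mm. Starts at 0 to 0.015, slides under about 5 N, stays where left. At the bottom it stops dead; a firm push there is 10 to 20 N.
- tamper: Tamping rod, loose, 0.1 kg, 130 mm long, upright in the stand, foot on its floor. Origin: centre of the foot's underside, z up the rod. White foot 20 mm wide, 14 high; steel shaft 12 mm; stop flange 36 mm wide at 79 to 84 mm; ribbed white grip 20 mm wide from 84 to 130 mm. Hold the grip with fingertips just above the flange, which then takes the push.
- stand: The rod's stand, fixed: white opaque sleeve on a round foot 76 mm wide. Origin: centre of its underside on the worktop, z up. Bore 28 mm, wall 3; inner floor 10 mm above the origin; at 50 mm it flares to a funnel 50 mm wide at the rim, 62 mm up. Other things near are at most 95 mm high; behind, from x = 0.57 m, the centrifuge; over x = 0.63 m, from 0.46 m up, a wall cabinet that a wide arm swing can hit.
Mind the look-alikes: they are no part of the job. What is shaped like the tamper but pink is not meant.

How it is judged:
On the way:
1. the rod presses firmly (over 4 N) on the plug while the plug is bottomed out (within 3 mm of the column's floor) (value of joint filter_plug above 0.037 m and contact force between tamper and filter_plug above 4 N), for 0.1 s.
At the end, for the whole second after the job is handed in: The plug is bottomed out in its column (within 3 mm of the floor), and the tamping rod stands released and at rest in its stand: foot inside the sleeve (within 12 mm of its axis), no more than 10 mm above its floor, within 15 degrees of upright (value of joint filter_plug above 0.037 m and horizontal distance between tamper and stand below 0.012 m and z of tamper in the frame of stand below 0.02 m and angle between tamper's own z axis and vertical below 0.26 rad and linear speed of tamper below 0.02 m/s); the robot touches nothing.
It also fails if it takes over 58 s, if anything falls off the work surface, if the arm or the gripper's body presses on something with over 40 N, if the wrist force passes 120 N, or if a joint passes its speed limit or range.

## Working session

There is one attempt and no reset: what is moved stays moved. The work goes in short steps, Python scripts to look and compute and a shell command to move; the robot and the scene stay as the last step left them, time stands still between calls to the robot, and variables do not carry over. Pictures are saved under pics/ and viewed, at most 10 in all, crops included, and the job is handed in when it is done.

```bash
mkdir -p pics
cat > h.py <<'E'
import numpy as np, cv2
from station import status, get_image, arm
def grab(n,fn):
    d=get_image(n); cv2.imwrite(f'pics/{fn}.png',d['img'][:,:,::-1]); np.savez(f'pics/{fn}.npz',**d); return d
def pts(d):
    v,u=np.mgrid[:420,:560]; z=d['depth']
    P=np.stack([(u-d['cx'])/d['fx']*z,(v-d['cy'])/d['fy']*z,z,np.ones_like(z)],-1)
    W=(P@np.array(d['cam_to_world']).T)[...,:3]; W[z==0]=np.nan; return W
E
python3 - <<'E'
from h import *
for n in('scene','top'):
    d=grab(n,n+'0'); print(np.round(d['cam_to_world'],3).tolist(),d['fx'])
o=status.get_obs();print(o)
E
```

```text
[[0.516, -0.455, 0.726, -0.174], [-0.856, -0.294, 0.424, -0.42], [0.02, -0.84, -0.542, 0.566], [0.0, 0.0, 0.0, 1.0]] 393.36122302848105
[[0.03, -0.996, 0.086, 0.371], [-0.999, -0.031, -0.02, -0.039], [0.023, -0.085, -0.996, 1.216], [0.0, 0.0, 0.0, 1.0]] 399.8156872472376
{'clock': 0.1, 'joints': array([-1.25560695e+00,  4.91477505e-01,  1.55936496e+00, -1.06700712e-05,
        1.09167937e+00, -1.05618225e-01]), 'joint_vel': array([-0.0006608 , -0.00064769, -0.00302657, -0.00049199, -0.0006967 ,
        0.00041304]), 'joint_torque': array([ 4.07587984e-03, -6.13624334e+01, -2.58607614e+01,  6.94775046e-02,
        4.70142590e-02, -7.12010001e-05]), 'eef_pos': array([ 0.25526234, -0.57029653,  0.23114181]), 'eef_rot': array([-4.61546867e-04,  9.77946039e-01,  2.08857198e-01, -5.33005307e-05]), 'contact_force': array([-0.15048007,  0.50361982, -0.92555063]), 'wrist_torque': array([-0.03271485,  0.00571896, -0.03029667]), 'finger_force': 0.0, 'grip_width': 0.0953443826030428}
```

View pics/scene0.png

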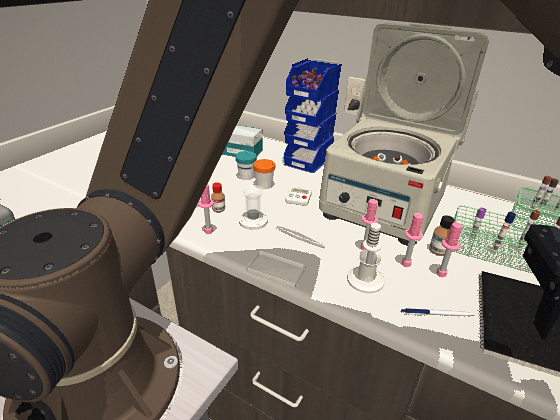

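View pics/top0.png

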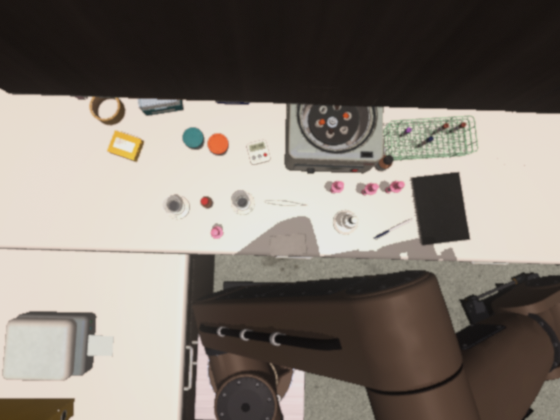

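The scene view has the white-gripped rod in its stand at (373,240), or (347,219) in the top view. Look-alikes are the pink rods at scene (372,215), (414,225), (452,235) and (207,195). I choose the white one. The columns are at top (176,205) and (242,202); the first is hidden by the arm in the scene view. Next is a close crop.

Run:
```python
from h import *
s=cv2.imread('pics/scene0.png');t=cv2.imread('pics/top0.png')
c=lambda i,u,v,w,h:cv2.resize(i[v-h:v+h,u-w:u+w],(390,290),interpolation=cv2.INTER_CUBIC)
a=np.vstack([np.hstack([c(s,380,245,54,40),c(s,253,205,40,30)]),np.hstack([c(t,347,219,27,20),c(t,208,205,54,40)])])
cv2.imwrite('pics/crop0.png',a)
W=pts(np.load('pics/top0.npz'))
for (u,v) in((347,219),(176,205),(242,202)):
    P=W[v-25:v+26,u-25:u+26].reshape(-1,3);P=P[P[:,2]>0.01]
    print(u,v,P[:,2].max())
    for lo,hi in((.012,.05),(.05,.08),(.08,.1),(.12,.16)):
        q=P[(P[:,2]>lo)&(P[:,2]<hi)]
        if len(q): print(lo,len(q),q.min(0).round(4),q.max(0).round(4),np.median(q,0).round(4))
    print((W[v-12:v+13:3,u-12:u+13:3,2]*1000).round())
```

```text
347 219 0.14387584901794637
0.012 37 [ 0.4134 -0.3343  0.012 ] [ 0.5249 -0.2444  0.05  ] [ 0.44   -0.2634  0.0137]
0.05 85 [ 0.415  -0.2946  0.0501] [ 0.4621 -0.2506  0.0649] [ 0.4347 -0.2645  0.0593]
0.08 72 [ 0.4225 -0.3343  0.0813] [ 0.5169 -0.2557  0.0989] [ 0.4364 -0.2679  0.0927]
0.12 51 [ 0.4289 -0.2805  0.1238] [ 0.4484 -0.2632  0.1439] [ 0.4374 -0.2713  0.1388]
[[  0.  -5.  -4.  -4.   1.  -0.  -3.   1.  -1.]
 [ -2.  -1.   8.   4.  12.  -2.   2.   2.  -2.]
 [  4.  12.  12.  10.  62.  58.   7.  -2.  -0.]
 [  5.  11.  10.  59.  91.  89. 135.   2.   0.]
 [ 11.  10.  62.  22.  93. 129. 141. 144.  -3.]
 [ 10.  11.  64.  23.  89. 115. 139. 139.  -2.]
 [  8.  10.   6.  55.  91.  91.  96.   4.  -3.]
 [  2.   8.   5.  13.  62.  63.  62.  -1.  -1.]
 [  3.   7.   6.   6.  11.   4.   7.   2.   3.]]
176 205 0.09309623742405893
0.012 99 [0.4372 0.1578 0.012 ] [0.4977 0.2523 0.0494] [0.4645 0.2209 0.0157]
0.05 147 [0.4502 0.1537 0.0502] [0.4907 0.2573 0.0798] [0.472  0.2407 0.0667]
0.08 129 [0.4436 0.2121 0.0802] [0.4946 0.261  0.0931] [0.47   0.2424 0.0866]
[[-1. -1.  3. -0. -3. -0.  2. -0
[... 233 characters left out ...]
2.  7.]
 [-3.  3.  9.  7. 13. 16. 11. 10. -1.]
 [ 7. -0.  3.  8.  7. 10.  7.  1. -3.]]
242 202 0.09369405333757896
0.012 117 [0.4558 0.0082 0.012 ] [0.5107 0.0612 0.0493] [0.487  0.0402 0.0256]
0.05 61 [0.4645 0.0226 0.0506] [0.5057 0.0623 0.0799] [0.4894 0.0463 0.0752]
0.08 138 [0.4088 0.0161 0.0801] [0.5129 0.1045 0.0937] [0.4904 0.0432 0.0862]
[[-3.  0. -2. -1.  2.  0. -3.  3.  0.]
 [-3.  0. 87. 80. 84. 83. 10.  2. -2.]
 [-4. 90. 75. 64. 49. 74. 87.  7. -0.]
 [ 2. 89. 68. 30. 28. 28. 85. 11. -2.]
 [-3. 89. 74. 27. 29. 30. 87.  9.  7.]
 [-0. 91. 81. 30. 26. 85. 13. 10. -1.]
 [-2.  9. 15. 91. 94. 16. 13. 12. -1.]
 [ 3. -2.  9.  8.  9.  7.  9.  1. -6.]
 [-3.  0. -1. -2.  8.  5. -2. -3. -4.]]
```

View pics/crop0.png

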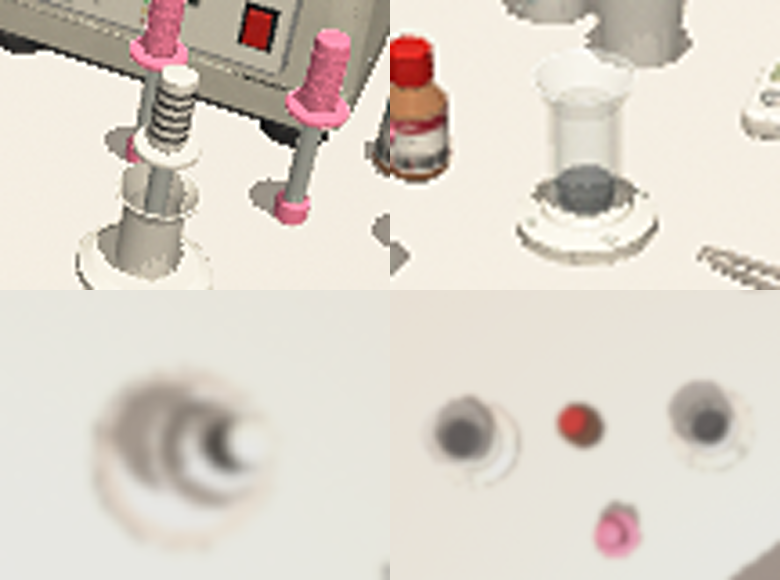

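The crop confirms the white-gripped rod standing in the stand. The column at top (242,202) has its plug on the floor (28 mm). The one at (176,205) has its plug top at about 53 mm, so that is the target. Next I fit the centres.

```bash
cat >> h.py <<'E'
from scipy.optimize import least_squares
def circ(W,c,lo,hi,r,rmax):
    P=W.reshape(-1,3);P=P[(P[:,2]>lo)&(P[:,2]<hi)&(np.hypot(P[:,0]-c[0],P[:,1]-c[1])<rmax)]
    f=least_squares(lambda x:np.hypot(P[:,0]-x[0],P[:,1]-x[1])-r,c,loss='soft_l1',f_scale=.0015)
    return f.x.round(4),len(P),round(float(np.sqrt(np.mean(f.fun**2))),4)
def mean(W,c,lo,hi,rmax):
    P=W.reshape(-1,3);P=P[(P[:,2]>lo)&(P[:,2]<hi)&(np.hypot(P[:,0]-c[0],P[:,1]-c[1])<rmax)]
    return P.mean(0).round(4),((P.min(0)+P.max(0))/2).round(4),len(P)
E
python3 - <<'E'
from h import *
for n in('top0','scene0'):
    W=pts(np.load(f'pics/{n}.npz'));print(n)
    for k,c in dict(col=(.47,.239),col2=(.489,.042)).items():
        print(k,'rim',circ(W,c,.086,.096,.026,.04),'foot',mean(W,c,.004,.014,.042))
        print('plug',mean(W,c,.024,.057,.012))
    c=(.437,-.272)
    print('stand rim',circ(W,c,.057,.066,.024,.035),'foot',mean(W,c,.004,.014,.042))
    print('grip top',mean(W,c,.132,.15,.02),'flange',mean(W,c,.086,.098,.025),circ(W,c,.087,.097,.016,.024))
    print('grip side',circ(W,c,.1,.135,.010,.02))
E
```

```text
top0
col rim (array([0.4685, 0.2356]), 72, 0.0025) foot (array([0.4635, 0.2236, 0.0096]), array([0.4693, 0.2335, 0.009 ]), 180)
plug (array([0.4697, 0.2387, 0.0532]), array([0.4697, 0.2386, 0.0529]), 48)
col2 rim (array([0.4876, 0.0403]), 72, 0.0027) foot (array([0.4775, 0.0318, 0.0095]), array([0.4893, 0.0411, 0.009 ]), 169)
plug (array([0.4889, 0.0415, 0.0285]), array([0.4884, 0.0415, 0.0293]), 46)
stand rim (array([ 0.439 , -0.2756]), 60, 0.0023) foot (array([ 0.4357, -0.2634,  0.0085]), array([ 0.4382, -0.272 ,  0.009 ]), 253)
grip top (array([ 0.4386, -0.2721,  0.139 ]), array([ 0.4387, -0.2723,  0.1382]), 43) flange (array([ 0.4372, -0.2683,  0.0932]), array([ 0.4395, -0.2722,  0.0933]), 63) (array([ 0.4393, -0.2752]), 56, 0.0025)
grip side (array([ 0.439 , -0.2732]), 23, 0.0004)
scene0
col rim (array([0.47 , 0.239]), 0, nan) foot (array([0.4752, 0.2077, 0.0078]), array([0.4757, 0.2086, 0.0075]), 5)
  return _methods._mean(a, axis=axis, dtype=dtype,
  ret = ret.dtype.type(ret / rcount)
h.py:16: RuntimeWarning: Mean of empty slice.
  return P.mean(0).round(4),((P.min(0)+P.max(0))/2).round(4),len(P)
  ret = um.true_divide(
Traceback (most recent call last):
  File "h.py", line 16, in mean
    return P.mean(0).round(4),((P.min(0)+P.max(0))/2).round(4),len(P)
                                ~~~~~^^^
ValueError: zero-size array to reduction operation minimum which has no identity
```

```bash
python3 -m jog '[[2,-1.4,0,2],[5,-3.4,0,5],[9,-6.1,0,9],[13,-8.8,0,13],[17,-11.6,0,17],[21,-14.3,0,20],[25,-17,0,23],[27.5,-18.7,0,24.1],[28.6,-19.5,0,24.1],[28.9,-19.7,0,24.1],[28.9,-19.7,0,24.1],[28.9,-19.7,0,24.1]]' -0.4 10
```

```text
clock: 1.3
eef_pos: [0.4382, -0.2736, 0.2315]
eef_rot: [0.0, 1.0, -0.0, -0.0]
contact_force: [0.7, -0.3, 0.3]
grip_width: 0.0668
finger_force: 0.0
```

```bash
python3 -m jog '[[0,0,1.5,0],[0,0,3.5,0],[0,0,5.5,0],[0,0,7.5,0],[0,0,9,0],[0,0,10.2,0],[0,0,11,0],[0,0,11.4,0],[0,0,11.7,0],[0,0,11.7,0],[0,0,11.7,0]]'
python3 - <<'E'
from h import *
d=grab('scene','s1');print(status.get_obs()['contact_force'])
cv2.imwrite('pics/c1.png',cv2.resize(cv2.imread('pics/s1.png')[180:300,290:450],(640,480)))
E
```

```text
clock: 2.4
eef_pos: [0.4388, -0.2727, 0.115]
eef_rot: [0.0, 1.0, 0.0, 0.0]
contact_force: [-1.0, 0.5, -0.7]
grip_width: 0.0664
finger_force: 0.0
[ 0.33139451  0.18178237 -0.15464605]
```

View pics/c1.png

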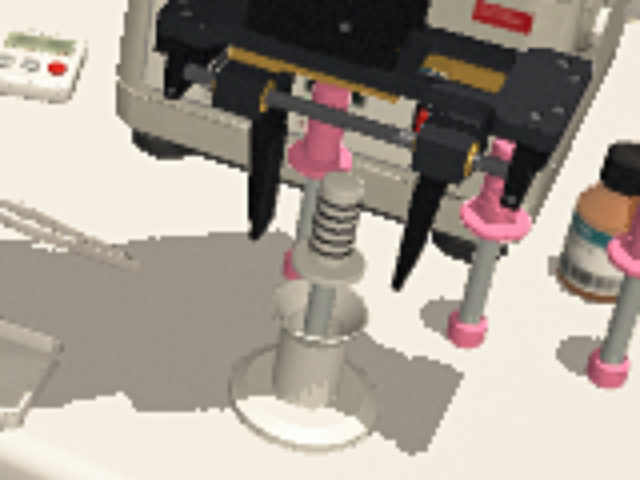

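The fingers straddle the grip, tips at crop (260,235) and (400,285), with the flange at (332,258) midway between them. I'll go 2 mm lower and close.

```bash
python3 -m jog '[[0,0,0.2,0],[0,0,0.2,0],[0,0,0.2,0],[0,0,0.2,0],[0,0,0.2,0],[0,0,0.2,0],[0,0,0.2,0],[0,0,0.2,0]]' 1 30; python3 -m jog '[[0,0,0,0],[0,0,-0.5,0],[0,0,-1.5,0],[0,0,-3,0],[0,0,-5,0],[0,0,-7,0],[0,0,-9,0],[0,0,-10.5,0],[0,0,-11.5,0],[0,0,-12,0],[0,0,-12,0],[0,0,-12,0]]'
python3 - <<'E'
from h import *
d=grab('scene','s2');t=grab('top','t2')
cv2.imwrite('pics/c2.png',cv2.resize(cv2.imread('pics/s2.png')[120:300,270:510],(800,600)))
E
```

```text
clock: 3.25
eef_pos: [0.4386, -0.2726, 0.1126]
eef_rot: [0.0, 1.0, 0.0, 0.0]
contact_force: [-0.2, -0.1, -0.4]
grip_width: 0.0194
finger_force: 30.0
clock: 4.45
eef_pos: [0.4385, -0.2725, 0.2322]
eef_rot: [-0.0, 1.0, 0.0, -0.0]
contact_force: [-0.8, -0.4, -1.5]
grip_width: 0.02
finger_force: 30.0
```

View pics/c2.png

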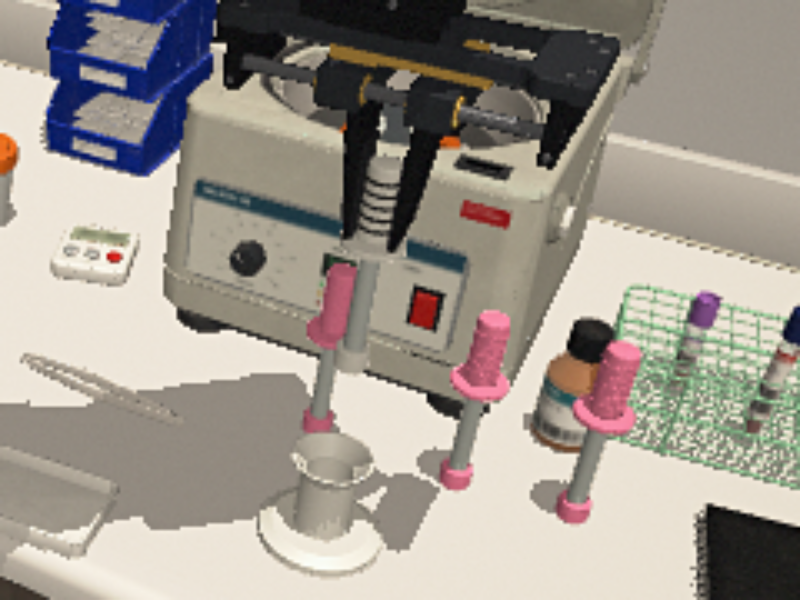

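The rod is held with its foot at crop (352,355), clear of the stand, whose rim is at (333,455). Next I measure the tilt and the stand's centre.

Run:
```python
from h import *
W=pts(np.load('pics/s2.npz'));P=W.reshape(-1,3)
c=(.4385,-.2725)
P=P[(np.hypot(P[:,0]-c[0],P[:,1]-c[1])<.03)&(P[:,2]>.1)]
for lo,hi,r in((.125,.14,.010),(.14,.155,.006),(.155,.17,.006),(.17,.185,.006),(.185,.2,.006)):
    print(lo,circ(P,c,lo,hi,r,.03))
print(P[:,2].min())
for n in('t2','s2'):
    W=pts(np.load(f'pics/{n}.npz'));
    print('stand',circ(W,c,.058,.066,.024,.04),circ(W,c,.02,.045,.017,.022),mean(W,c,.004,.014,.045))
W=pts(np.load('pics/t2.npz'));V=W.reshape(-1,3)
for c in((.469,.237),(.4385,-.2725)):
    q=V[(np.hypot(V[:,0]-c[0],V[:,1]-c[1])<.033)]
    for z,h in((.09,.006),(.062,.006)):
        s=q[abs(q[:,2]-z)<h]; 
        if len(s)>9:print(z,s.min(0),s.max(0),((s.min(0)+s.max(0))/2).round(4))
```

```text
0.125 (array([ 0.4386, -0.2712]), 48, 0.0008)
0.14 (array([ 0.4378, -0.2712]), 69, 0.0019)
0.155 (array([ 0.4387, -0.2711]), 44, 0.0008)
0.17 (array([ 0.4383, -0.271 ]), 49, 0.0007)
0.185 (array([ 0.4385, -0.2712]), 46, 0.0007)
0.13037436927161727
  return _methods._mean(a, axis=axis, dtype=dtype,
  ret = ret.dtype.type(ret / rcount)
h.py:16: RuntimeWarning: Mean of empty slice.
  return P.mean(0).round(4),((P.min(0)+P.max(0))/2).round(4),len(P)
  ret = um.true_divide(
Traceback (most recent call last):
  File "h.py", line 16, in mean
    return P.mean(0).round(4),((P.min(0)+P.max(0))/2).round(4),len(P)
                                ~~~~~^^^
ValueError: zero-size array to reduction operation minimum which has no identity
```

```bash
python3 -m jog '[[0.1,-1,0,0],[0.2,-3,0,0],[0.4,-6,0,0],[0.6,-10,0,0],[0.9,-14,0,0],[1.1,-18,0,0],[1.3,-22,0,0],[1.6,-26,0,0],[1.8,-30,0,0],[2,-33,0,0],[2.1,-35,0,0],[2.2,-36,0,0]]'; python3 -m jog '[[0.1,-1,0,0],[0.2,-3,0,0],[0.4,-6,0,0],[0.6,-9,0,0],[0.7,-11.5,0,0],[0.8,-13,0,0],[0.9,-14,0,0],[0.9,-14.5,0,0],[0.9,-15,0,0],[0.9,-15,0,0],[0.9,-15,0,0]]'
python3 - <<'E'
from h import *
d=grab('scene','s3');t=grab('top','t3')
for n in('s3','t3'):
    P=pts(np.load(f'pics/{n}.npz')).reshape(-1,3)
    c=(.4693,.237)
    for z,h in((.09,.006),(.06,.012),(.03,.012),(.008,.005),(.14,.01),(.165,.01)):
        s=P[(abs(P[:,2]-z)<h)&(np.hypot(P[:,0]-c[0],P[:,1]-c[1])<.042)]
        if len(s)>9:print(n,z,len(s),s.min(0).round(4),s.max(0).round(4),((s.min(0)+s.max(0))/2).round(4))
cv2.imwrite('pics/c3.png',cv2.resize(cv2.imread('pics/s3.png')[90:270,100:340],(800,600)))
E
```

```text
clock: 5.75
eef_pos: [0.46, 0.0893, 0.2324]
eef_rot: [-0.0, 1.0, 0.001, -0.0]
contact_force: [1.0, -0.5, -0.4]
grip_width: 0.0194
finger_force: 30.0
clock: 6.85
eef_pos: [0.4696, 0.237, 0.2326]
eef_rot: [0.0, 1.0, -0.0, 0.0]
contact_force: [0.4, -0.1, -1.2]
grip_width: 0.0197
finger_force: 30.0
s3 0.09 92 [0.4394 0.2123 0.0841] [0.4939 0.2658 0.0914] [0.4666 0.2391 0.0877]
s3 0.06 118 [0.4486 0.2195 0.0484] [0.4842 0.2567 0.072 ] [0.4664 0.2381 0.0602]
s3 0.03 109 [0.4491 0.2189 0.0182] [0.4791 0.2496 0.042 ] [0.4641 0.2343 0.0301]
s3 0.008 192 [0.4316 0.2027 0.003 ] [0.502  0.2718 0.0129] [0.4668 0.2372 0.008 ]
s3 0.14 58 [0.4591 0.2272 0.1306] [0.477  0.247  0.1494] [0.4681 0.2371 0.14  ]
s3 0.165 40 [0.4619 0.2301 0.1552] [0.4739 0.2432 0.1745] [0.4679 0.2367 0.1648]
t3 0.09 39 [0.4434 0.2198 0.0847] [0.495  0.2557 0.0937] [0.4692 0.2378 0.0892]
t3 0.008 115 [0.4343 0.201  0.0031] [0.493  0.2656 0.0128] [0.4636 0.2333 0.008 ]
t3 0.14 11 [0.4697 0.2258 0.1339] [0.4778 0.2331 0.148 ] [0.4737 0.2294 0.1409]
```

View pics/c3.png

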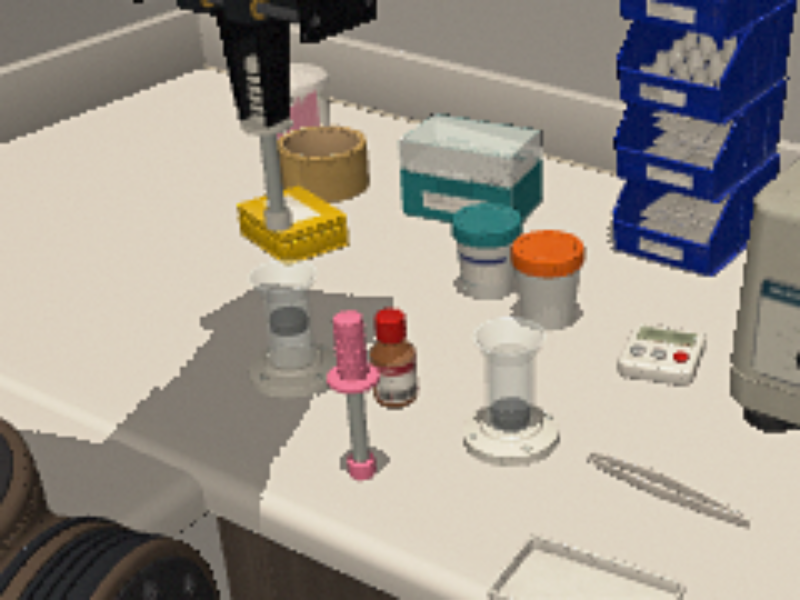

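The crop shows the stuck plug high in the column at (288,320), with the rod foot above it at (278,215). Rod and column are aligned within 2 mm. I'll lower it.

```bash
python3 -m jog '[[-0.1,0,1,0],[-0.1,0,2.5,0],[-0.1,0,4,0],[-0.1,0,5.3,0],[-0.1,0,6.3,0],[-0.1,0,7,0],[-0.1,0,7.4,0],[-0.1,0,7.8,0],[-0.1,0,8.2,0],[-0.1,0,8.6,0]]'; python3 -m jog '[[0,0,0.3,0],[0,0,0.6,0],[0,0,0.9,0],[0,0,1.1,0],[0,0,1.2,0]]'
```

```text
clock: 7.95
eef_pos: [0.4687, 0.2374, 0.1468]
eef_rot: [-0.0, 1.0, 0.0, 0.0]
contact_force: [-1.8, -0.8, 5.4]
grip_width: 0.0198
finger_force: 30.0
clock: 8.45
eef_pos: [0.4686, 0.2374, 0.1344]
eef_rot: [0.0, 1.0, 0.0, 0.0]
contact_force: [-0.5, -0.5, 3.3]
grip_width: 0.0197
finger_force: 30.0
```

```bash
python3 -m jog '[[0,0,0.2,0],[0,0,0.3,0],[0,0,0.4,0],[0,0,0.4,0]]'; python3 -m jog '[[0,0,0.1,0],[0,0,0.1,0],[0,0,0.1,0]]'
```

```text
clock: 8.85
eef_pos: [0.4686, 0.2374, 0.1306]
eef_rot: [0.0, 1.0, 0.0, 0.0]
contact_force: [-0.8, -0.8, 3.4]
grip_width: 0.0192
finger_force: 30.0
clock: 9.15
eef_pos: [0.4688, 0.2375, 0.1304]
eef_rot: [-0.0, 1.0, 0.0, 0.001]
contact_force: [-2.5, -1.8, 13.8]
grip_width: 0.0199
finger_force: 30.0
```

```bash
python3 -m jog '[[0,0,0.03,0],[0,0,0.03,0],[0,0,0.03,0],[0,0,0.03,0]]'; python3 -m jog '[[0,0,-0.3,0],[0,0,-1,0],[0,0,-2.5,0],[0,0,-4.5,0],[0,0,-6.5,0],[0,0,-8.5,0],[0,0,-9.8,0],[0,0,-10.3,0],[0,0,-10.3,0],[0,0,-10.3,0]]'
python3 - <<'E'
from h import *
d=grab('scene','s4');grab('top','t4')
P=pts(d).reshape(-1,3);c=(.4684,.2371)
P=P[(P[:,2]>.1)]
for lo,hi,r in((.13,.143,.010),(.145,.16,.006),(.16,.175,.006),(.175,.19,.006),(.19,.2,.006)): print(lo,circ(P,c,lo,hi,r,.03))
print(P[np.hypot(P[:,0]-c[0],P[:,1]-c[1])<.03][:,2].min())
for n in('t0','t4'):
    W=pts(np.load('pics/top0.npz' if n=='t0' else 'pics/t4.npz'));print(mean(W,(.469,.238),.02,.06,.010))
cv2.imwrite('pics/c4.png',cv2.resize(cv2.imread('pics/s4.png')[90:270,100:340],(800,600)))
E
```

```text
clock: 9.55
eef_pos: [0.4689, 0.2375, 0.1304]
eef_rot: [-0.0, 1.0, 0.0, 0.001]
contact_force: [-2.9, -2.3, 17.7]
grip_width: 0.0197
finger_force: 30.0
clock: 10.55
eef_pos: [0.4683, 0.2373, 0.2317]
eef_rot: [0.0, 1.0, 0.0, -0.0]
contact_force: [0.9, -0.4, -1.0]
grip_width: 0.0195
finger_force: 30.0
0.13 (array([0.4683, 0.2388]), 42, 0.0016)
0.145 (array([0.4681, 0.2387]), 29, 0.0015)
0.16 (array([0.4679, 0.2383]), 29, 0.0014)
0.175 (array([0.4677, 0.2383]), 30, 0.0013)
0.19 (array([0.4686, 0.2387]), 21, 0.0013)
0.1279626127111354
(array([0.4691, 0.2381, 0.0538]), array([0.4696, 0.2381, 0.054 ]), 39)h.py:16: RuntimeWarning: Mean of empty slice.
  return P.mean(0).round(4),((P.min(0)+P.max(0))/2).round(4),len(P)
  ret = um.true_divide(
Traceback (most recent call last):
  File "h.py", line 16, in mean
    return P.mean(0).round(4),((P.min(0)+P.max(0))/2).round(4),len(P)
                                ~~~~~^^^
ValueError: zero-size array to reduction operation minimum which has no identity
```

```bash
python3 -c "
import cv2;cv2.imwrite('pics/c4.png',cv2.resize(cv2.imread('pics/s4.png')[90:270,100:340],(800,600)))"; python3 -m jog '[[-0.1,1,0,0],[-0.2,3,0,0],[-0.4,6,0,0],[-0.6,10,0,0],[-0.9,14,0,0],[-1.1,18,0,0],[-1.3,22,0,0],[-1.6,26,0,0],[-1.8,30,0,0],[-2,33,0,0],[-2.1,35,0,0],[-2.2,36,0,0]]'; python3 -m jog '[[-0.1,1,0,0],[-0.2,3,0,0],[-0.4,6,0,0],[-0.6,9,0,0],[-0.7,11.5,0,0],[-0.8,13,0,0],[-0.8,14,0,0],[-0.8,14.5,0,0],[-0.8,15,0,0],[-0.8,15,0,0],[-0.8,15,0,0]]'
```

```text
clock: 11.85
eef_pos: [0.446, -0.1244, 0.232]
eef_rot: [-0.0, 1.0, -0.001, -0.0]
contact_force: [0.9, 0.3, -0.2]
grip_width: 0.0198
finger_force: 30.0
clock: 12.95
eef_pos: [0.4387, -0.2721, 0.2324]
eef_rot: [-0.0, 1.0, 0.0, -0.0]
contact_force: [-0.8, -0.2, -1.0]
grip_width: 0.0196
finger_force: 30.0
```

View pics/c4.png

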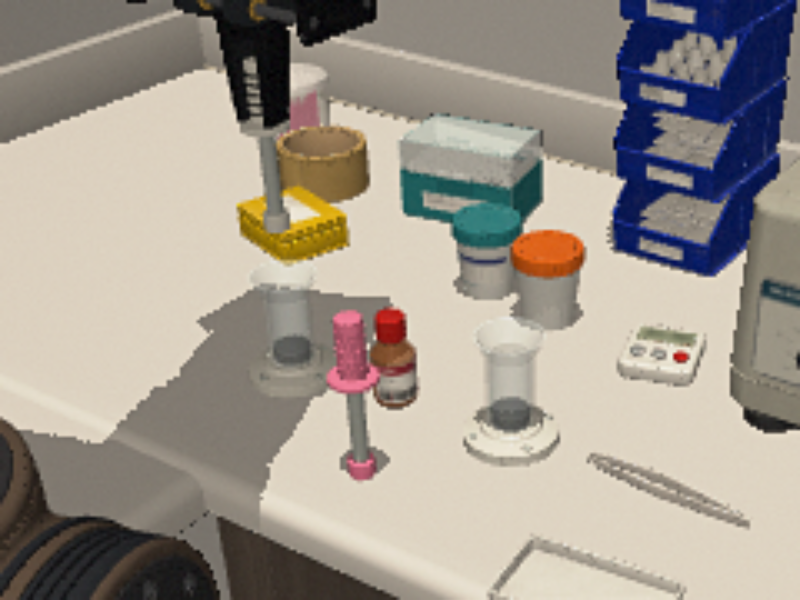

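The plug is at the bottom, at crop (291,348), at the same depth as the neighbour's. I'll lower the rod into the stand.

```bash
python3 -m jog '[[0,0,1,0],[0,0,3,0],[0,0,5,0],[0,0,7,0],[0,0,8.5,0],[0,0,9.7,0],[0,0,10.6,0],[0,0,11.2,0],[0,0,11.6,0],[0,0,11.8,0],[0,0,11.8,0],[0,0,11.8,0]]'
```

```text
clock: 14.15
eef_pos: [0.4388, -0.2727, 0.1147]
eef_rot: [0.0, 1.0, 0.0, 0.0]
contact_force: [0.1, -0.9, -0.7]
grip_width: 0.0196
finger_force: 30.0
```

```bash
python3 -m jog '[[0,0,0.1,0],[0,0,0.2,0],[0,0,0.2,0],[0,0,0.2,0]]'; python3 -m jog '[[0,0,0,0],[0,0,0,0],[0,0,0,0],[0,0,0,0],[0,0,0,0],[0,0,0,0],[0,0,0,0]]' -0.4 10;  python3 -m jog '[[0,0,-0.5,0],[0,0,-1.5,0],[0,0,-3,0],[0,0,-5,0],[0,0,-7,0],[0,0,-9,0],[0,0,-10.5,0],[0,0,-11.5,0],[0,0,-12,0],[0,0,-12,0],[0,0,-12,0],[0,0,-12,0]]'
python3 - <<'E'
from h import *
d=grab('scene','s5');grab('top','t5')
P=pts(d).reshape(-1,3);c=(.4385,-.2725)
for lo,hi,r in((.068,.085,.006),(.098,.115,.01),(.115,.135,.01)): print(lo,circ(P,c,lo,hi,r,.025))
q=P[(np.hypot(P[:,0]-c[0],P[:,1]-c[1])<.015)&(P[:,2]<.18)];print(q[:,2].max())
cv2.imwrite('pics/c5.png',cv2.resize(cv2.imread('pics/s5.png')[120:300,270:510],(800,600)))
E
```

```text
clock: 14.55
eef_pos: [0.4388, -0.2727, 0.1126]
eef_rot: [0.0, 1.0, 0.0, 0.0]
contact_force: [-0.4, 0.4, 3.4]
grip_width: 0.0194
finger_force: 30.0
clock: 15.25
eef_pos: [0.4386, -0.2726, 0.1123]
eef_rot: [0.0, 1.0, 0.0, 0.0]
contact_force: [0.3, 0.3, 0.3]
grip_width: 0.0655
finger_force: 0.0
clock: 16.45
eef_pos: [0.4385, -0.2725, 0.2317]
eef_rot: [-0.0, 1.0, 0.0, -0.0]
contact_force: [-0.1, 0.1, 0.5]
grip_width: 0.0665
finger_force: 0.0
0.068 (array([ 0.439, -0.271]), 25, 0.0007)
0.098 (array([ 0.4389, -0.2713]), 73, 0.0009)
0.115 (array([ 0.4391, -0.2713]), 99, 0.0008)
0.14011995805044253
```

View pics/c5.png

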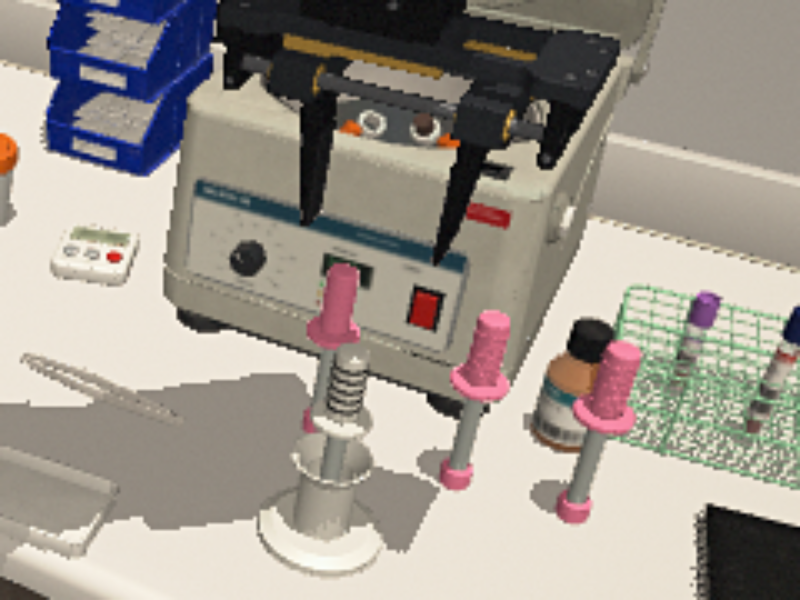

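The rod stands upright in its stand at crop (345,400), with its top at 140 mm, and the gripper is open and well clear of it. I'm handing the job in.

```bash
python3 -c "
from station import arm;print(arm.finish_job())"
```

```text
the job is handed in; nothing more can be done
None
```

I pushed the plug down until it bottomed out, pressing with about 14–18 N, then stood the rod back upright in its stand, let go, and handed the job in at about 16.5 s; no verdict was returned.

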